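Refit the splash guard panel on the grinder

TASK

Take the yellow guard panel out of the leaning rack and slide it, black grip strip up, into the slot of the aluminium guide on the grinder bed, pressing it down past the sprung plungers until it is fully home. Let go of it, leave the blue panel in its bay, and do not shove the bottle, spare wheel, brush or wrench about.

Things in the scene. Friction and masses are not known exactly. Their poses are not given: they have to be found in the camera images.
- yellow_panel: Yellow guard panel: rigid slab 10 mm thick (x), 110 wide (y), 120 tall (z), about 0.3 kg; its top 24 mm is a black grip strip of the same thickness. Origin: centre of its bottom edge. It starts in one of the rack's two bays, its top leaning 0.44 rad (25 deg) towards the rack's -x; it is drawn out along its own +z.
- blue_panel: A blue panel of the same shape and size in the other bay of the rack; it stays there.
- rack: Fixed wooden rack, base 150 x 310 mm; origin under its middle (base shifted 10 mm to -x). Two bays at y = +78 and -78 mm, floors about 30 mm up, whose boards lean 0.44 rad towards -x. Up a panel the bay's back board reaches 80 mm, its front lip 24, its cheeks 50. Which bay holds the yellow panel varies.
- bed: Fixed grey grinder bed, a plate 25 mm thick, from x = -235 to +60 mm and y = -90 to +90 mm of its origin (on the bench, below the middle of the slot's setting range). A grinding wheel and motor (110 mm across, up to 133 mm above the bench) stand on it from x = -95 to -225 mm. The guide stands across the bed near its origin.
- seat (a point): Fixed to the bed: nominal middle of the slot's floor, 33 mm above the bench; x across the slot, y along it, z up. The aluminium guide with the slot is NOT measured: it is clamped anywhere up to 16 mm either way along x from here (its y, z and yaw are true), so the slot must be found by touch or by eye. The panel's bottom edge rests on the slot floor when home.
- mouth (a point): Nominal middle of the slot's mouth, 37 mm above the seat. Slot 12 mm wide (x), 115 long (y). Front plate (+x side) and closed ends end at mouth height; the back plate (-x side) rises 38 mm higher, its +x face being the slot's back face. Plates 10 mm thick. Two sprung brass plungers poke 3 mm out of the front plate, 17 mm above the slot floor: 5 to 15 N presses the panel past them.
- oil_bottle: Orange bottle, 60 mm across, 160 mm tall; origin under its middle.
- spare_wheel: Spare grinding wheel, 140 mm across, 26 mm thick, lying flat; origin under its middle.
- brush: Hand brush lying on the bench.
- wrench: Steel wrench lying on the bench.
Things that resemble listed ones, but are neither listed nor needed, are in the scene too. Several things have the shape of the yellow_panel; the one meant has the colours described above.

How it is judged:
By the outcome, as a careful person would: the job done as asked, in the order asked, and still so for the second after the job is handed in, with the robot touching nothing.
It also fails if it takes over 45 s, if anything falls off the work surface, if the arm or the gripper's body presses on something with over 40 N, if the wrist force passes 120 N, or if a joint passes its speed limit or range.

ROBOT

A 6-joint arm with a two-finger parallel gripper is mounted at the origin on the work surface. World frame = base frame: x ahead of the robot, y to its left, z up, the work surface at z = 0. Lengths are in m, angles in rad, forces in N, time in s.
With the tool pointing down it reaches from about 0.375 to 0.975 m from the base axis. Payload 3.8 kg.
Tool frame: the origin (TCP) lies at the very end of the fingers, on their centre line; the grasp point (between the pads) lies 19 mm behind it; z points along the fingers, y is the line along which they close (so a half turn about z gives the same grasp; the last joint's range is limited). The gripper opens to 85 mm and grips with 20 to 120 N. Pads are 22 mm wide; open, the fingers measure 114 mm over their backs; the gripper's body (76 mm by 85 mm) begins 54 mm behind the grasp point. The pads swing forward as they close: fully open they stand 13 mm farther back than shut.
Start: joints at [-1.304, 0.264, 1.604, -0, 1.274, -0.037], TCP at [0.202, -0.644, 0.231] pointing down, gripper open.
Joint ranges: [-2.63, 2.63], [-0.94, 2.18], [0.31, 2.57], [-1.31, 4.45], [0, 2.66], [-2.55, 2.55]. Speed limits (rad/s): [2.57, 2.57, 3.14, 3.14, 3.14, 3.14].

INTERFACE

Orientations are given as a rotation vector (axis times angle).
In Python, from workcell import bot, vision gives the robot as it stands. The module is installed in compiled form; this text tells all that it offers.
- The arm moves only by the tool play_rows, never from a script. Its argument "moves" is a list that holds one entry, the list of rows, each a list of 7 numbers: the turn, a rotation vector about the tool's x, y, z as a fraction of full scale, then the shift along the tool's x, y, z as a fraction of full scale, then the finger opening in mm, from 0 to 85.4. In form: [[[ax, ay, az, x, y, z, jaw], ...]]. A call has 1 to 5 rows; each row shifts and turns the commanded pose from where the row before left it, along the tool's axes as they then stand; what a row does not reach is not made up. Full scale, the value 1, is 0.1 m for a shift and 0.5 rad for a turn. A row lasts 1/12 s, in which the tool goes at most 41.7 mm and 7.16 degrees, less where a joint would pass 70% of its speed; a pose out of reach is approached as far as the arm can. A call with a number of a shift or a turn outside -1 to 1 is refused whole. A call with a gripper value outside its range is refused whole. The fingers move at their own pace and stop on an object; "newtons" is the grip in N (left out, the last holds). Time passes only in rows, so rows that do not move let the fingers close. It gives the time, the measured TCP pose, the force, the opening and the grip force at its end, in the units of the state.
- bot.read_state(): the state, without advancing time (a new reading comes with each control period).
- vision.read_camera(name): name is "scene" or "top" or "wrist"; returns a dict with "image" (480x640x3 uint8, red, green, blue), "depth" (480x640 float32, m along the optical axis (not along the pixel's ray), 0 where there is no reading), "K" (3x3 intrinsics, pixels), "R" (3x3) and "t" (3): a world point X has camera coordinates R X + t. Camera axes: x right, y down, z forward; pixel columns grow to the right and rows downward; lengths in m; the calibration is good to about 2 mm. A picture is of the moment at which its call begins.
- bot.finish_job(): hands the job in; it is judged then, once.
The state is a dict: "time": time; "q": joint angles; "joint_vel": joint speeds; "joint_torque": joint torques, N m; "tool_pos": TCP position; "tcp_rot": TCP orientation; "wrist_force": force on the tool from outside, world axes, zero at the start; "torque": the same for the moment, N m; "width": opening from 0.0 (shut) to 1.0 (fully open); "grip_force": force on a finger pad.
Only numpy, scipy, OpenCV 4.12 (cv2) and the standard library are available. Lean on these libraries where they do the work, as an engineer would, in place of code of your own. Each camera call takes 0.05 s, during which the arm holds its last target. There are 200 camera calls.

## Working session

There is one attempt and no reset: what is moved stays moved. The work goes in short steps, Python scripts to look and compute and a tool call to move; the robot and the scene stay as the last step left them, time stands still between calls to the robot, and variables do not carry over. Pictures are saved under pics/ and viewed, at most 10 in all, crops included, and the job is handed in when it is done.

Besides the shell and the picture viewer there is one more tool, called by a JSON object that holds its "fn" and its "kwargs", one argument or row to a line. play_rows: Moves the arm, as the interface text tells. Its arguments: {"type":"object","properties":{"moves":{"type":"array","items":{"type":"array","items":{"type":"array","items":{"type":"number"}}}},"newtons":{"type":"number"}},"required":["moves"]}

```bash
mkdir -p pics
cat > h.py <<'E'
import numpy as np, cv2
from workcell import bot, vision
from scipy.spatial.transform import Rotation as Rn
def save(c,n):
    cv2.imwrite('pics/'+n+'.png',cv2.cvtColor(c['image'],cv2.COLOR_RGB2BGR))
def cloud(c):
    K=c['K'];d=c['depth'];v,u=np.mgrid[:480,:640]
    P=np.stack([(u-K[0,2])/K[0,0]*d,(v-K[1,2])/K[1,1]*d,d],-1)
    return (P-c['t'])@c['R']   # world, R^T(P-t)
E
python3 - <<'E'
from h import *
for n in('scene','top'):
    c=vision.read_camera(n);save(c,n+'0');np.savez(n+'0.npz',**c)
    print(n,c['t'],c['R'].tolist(),c['K'][0,0])
print(bot.read_state())
E
```

```text
scene [-0.29733643 -0.21871997  1.60703579] [[0.6259685766246327, 0.7798331054539326, 0.004865050524607824], [0.5337277800990609, -0.42385574509542434, -0.7317656483466078], [-0.5685929983996112, 0.46065891393489633, -0.6815389696732401]] 505.66344398636767
top [0.00193859 0.48291571 1.17287529] [[-0.028639239183047976, -0.9993993304088016, 0.019513389184216485], [-0.9939744152147258, 0.026406620568653772, -0.10638398511376805], [0.10580480082472367, -0.02244256599815795, -0.9941336305315591]] 456.3009247416181
{'time': 0.1, 'q': array([-1.30387275e+00,  2.64721581e-01,  1.60526551e+00, -1.47278748e-05,
        1.27365885e+00, -3.69257174e-02]), 'joint_vel': array([ 1.26227247e-04, -1.95851069e-03, -3.78791905e-03, -1.81505492e-05,
       -1.55699211e-03, -9.98183785e-04]), 'joint_torque': array([ 4.50251555e-04, -5.16704679e+01, -3.68589306e+01, -5.14238798e-05,
        6.34178767e-03, -4.85758608e-05]), 'tool_pos': array([ 0.20175963, -0.6434495 ,  0.23004184]), 'tcp_rot': array([-3.10339095e+00, -4.75149686e-01,  3.91802017e-04]), 'wrist_force': array([ 0.10472919, -0.72285266,  0.46264958]), 'torque': array([ 0.03901169, -0.01286718, -0.03935781]), 'grip_force': 0.0, 'width': 0.9987728991424427}
```

View pics/scene0.png

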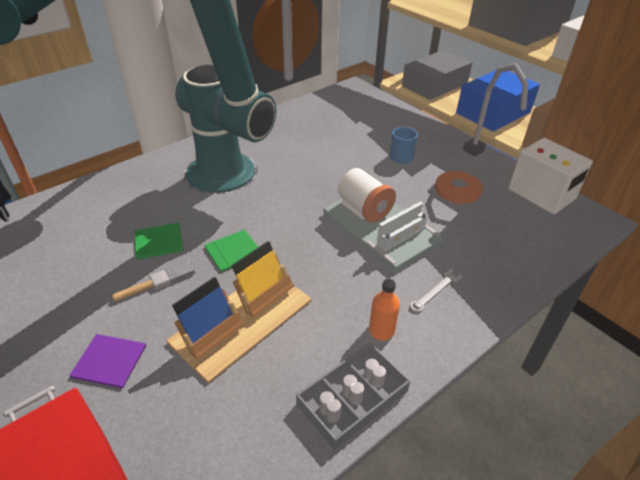

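View pics/top0.png

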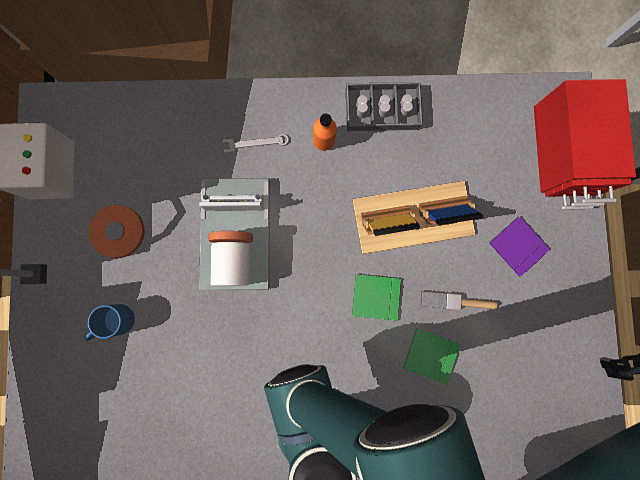

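The top view shows the rack at about (418,217) with the yellow panel in its left (+y) bay. The bed is at about (235,235), with the guide at its far end near row 200. Next I'll measure these with depth.

Run:
```python
from h import *
T=dict(np.load('top0.npz'));S=dict(np.load('scene0.npz'))
PT,PS=cloud(T),cloud(S)
def ray(c,u,v,z):
    d=c['R'].T@np.linalg.inv(c['K'])@[u,v,1]; o=-c['R'].T@c['t']; return o+d*(z-o[2])/d[2]
# rack base & bed by height from top cam
def rect(P,lo,hi,box):
    m=(P[...,2]>lo)&(P[...,2]<hi); b=np.zeros_like(m); b[box[1]:box[3],box[0]:box[2]]=1
    q=P[m&b]; r=cv2.minAreaRect(q[:,:2].astype(np.float32)*1000); return len(q),np.median(q[:,2]),r
print('bed',rect(PT,.02,.03,(190,170,280,300)))
print('rack',rect(PT,.008,.03,(340,170,490,260)))
im=S['image'].astype(int); hsv=cv2.cvtColor(S['image'],cv2.COLOR_RGB2HSV)
m=(hsv[...,0]>18)&(hsv[...,0]<28)&(hsv[...,1]>190)&(S['depth']>0)
b=np.zeros_like(m);b[235:315,225:310]=1;m&=b
q=PS[m];c=q.mean(0);U,s,V=np.linalg.svd(q-c);print('yellow',len(q),c,V[2],s, q.min(0),q.max(0))
P=PT[185:215,196:272]; 
g=PT[175:235,195:275];mm=g[...,2]>.045
for v in range(186,214,1):
    print(v,[ (round(PT[v,u,0],3),round(PT[v,u,2],3)) for u in (215,230,245)])
print('bottle',[PT[v,u].round(3) for u,v in((325,120),(325,135))])
def crop(c,x0,y0,x1,y1,k,n): cv2.imwrite('pics/'+n,cv2.cvtColor(cv2.resize(c['image'][y0:y1,x0:x1],None,fx=k,fy=k,interpolation=2),cv2.COLOR_RGB2BGR))
A=cv2.resize(T['image'][170:300,190:320],(400,400),interpolation=2);B=cv2.resize(T['image'][165:265,345:490],(400,276),interpolation=2)
C=np.zeros((600,800,3),np.uint8);C[:400,:400]=A;C[:276,400:]=B
C[300:600,400:]=cv2.resize(S['image'][230:350,160:320],(400,300),interpolation=2)
cv2.imwrite('pics/c1.png',C[...,::-1])
```

```text
bed (4302, np.float64(0.025521232505670607), ((512.78662109375, 209.70162963867188), (180.09860229492188, 295.1045837402344), 88.79149627685547))
rack (3820, np.float64(0.012792986211955302), ((538.5322875976562, -282.5065612792969), (354.0113525390625, 210.71043395996094), 87.7535400390625))<stdin>:15: RuntimeWarning: Mean of empty slice.
  ret = um.true_divide(
Traceback (most recent call last):
ValueError: zero-size array to reduction operation minimum which has no identity
```

Run:
```python
from h import *
T=dict(np.load('top0.npz'));S=dict(np.load('scene0.npz'))
PT,PS=cloud(T),cloud(S)
def ray(c,u,v,z):
    d=c['R'].T@np.linalg.inv(c['K'])@[u,v,1]; o=-c['R'].T@c['t']; return o+d*(z-o[2])/d[2]
cor=[ray(T,*p,.012)for p in((353,199),(467,181),(476,234),(363,253))]
print('rack corners',np.round(cor,3).tolist())
hsv=cv2.cvtColor(S['image'],cv2.COLOR_RGB2HSV)
print(hsv[275,260],S['depth'][275,260],PS[275,260])
m=(abs(hsv[...,0].astype(int)-int(hsv[275,260,0]))<4)&(hsv[...,1]>int(hsv[275,260,1])-30)&(S['depth']>0)
b=np.zeros_like(m);b[245:315,230:300]=1;m&=b
q=PS[m];c=q.mean(0);U,s,V=np.linalg.svd(q-c,full_matrices=False);print('yellow',len(q),c,V[2],s, q.min(0),q.max(0))
for v in range(188,216,1):
    print(v,[ (round(PT[v,u,0],3),round(PT[v,u,2],3)) for u in (215,230,245)])
print('bottle',[PT[v,u].round(3) for u,v in((325,120),(325,135))])
A=cv2.resize(T['image'][170:300,190:320],(400,400),interpolation=2);B=cv2.resize(T['image'][165:265,345:490],(400,276),interpolation=2)
C=np.zeros((600,800,3),np.uint8);C[:400,:400]=A;C[:276,400:]=B
C[300:600,400:]=cv2.resize(S['image'][230:350,160:320],(400,300),interpolation=2)
cv2.imwrite('pics/c1.png',C[...,::-1])
```

```text
rack corners [[0.597, -0.108, 0.012], [0.639, -0.419, 0.012], [0.494, -0.434, 0.012], [0.451, -0.129, 0.012]]
[ 20 180 207] 1.1563246 [ 0.52312101 -0.19862021  0.09063613]
yellow 1296 [ 0.52262821 -0.19913826  0.08834885] [0.89315266 0.12189074 0.43292145] [1.15006723 0.78151417 0.07544875] [ 0.4990657  -0.25275656  0.04828528] [ 0.54994779 -0.14112144  0.12455768]
188 [(np.float64(0.634), np.float64(0.023)), (np.float64(0.632), np.float64(0.028)), (np.float64(0.632), np.float64(0.023))]
189 [(np.float64(0.631), np.float64(0.025)), (np.float64(0.629), np.float64(0.027)), (np.float64(0.629), np.float64(0.024))]
190 [(np.float64(0.627), np.float64(0.027)), (np.float64(0.626), np.float64(0.028)), (np.float64(0.626), np.float64(0.026))]
191 [(np.float64(0.626), np.float64(0.022)), (np.float64(0.625), np.float64(0.023)), (np.float64(0.622), np.float64(0.029))]
192 [(np.float64(0.623), np.float64(0.023)), (np.float64(0.622), np.float64(0.024)), (np.float64(0.62), np.float64(0.028))]
193 [(np.float64(0.62), np.float64(0.026)), (np.float64(0.619), np.float64(0.022)), (np.float64(0.617), np.f
[... 2125 characters left out ...]
)]
211 [(np.float64(0.572), np.float64(0.021)), (np.float64(0.571), np.float64(0.022)), (np.float64(0.569), np.float64(0.026))]
212 [(np.float64(0.568), np.float64(0.027)), (np.float64(0.568), np.float64(0.026)), (np.float64(0.567), np.float64(0.024))]
213 [(np.float64(0.566), np.float64(0.026)), (np.float64(0.565), np.float64(0.028)), (np.float64(0.564), np.float64(0.024))]
214 [(np.float64(0.563), np.float64(0.026)), (np.float64(0.563), np.float64(0.023)), (np.float64(0.562), np.float64(0.024))]
215 [(np.float64(0.561), np.float64(0.023)), (np.float64(0.56), np.float64(0.024)), (np.float64(0.559), np.float64(0.024))]
bottle [array([ 0.761, -0.032,  0.162]), array([ 0.741, -0.033,  0.113])]
```

View pics/c1.png

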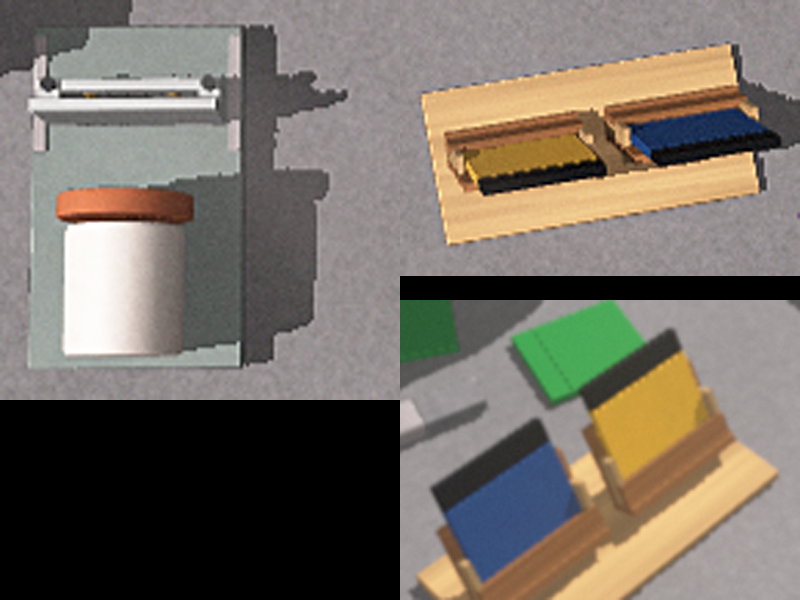

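The crop shows the guide's front plate and taller back plate, with two brass plungers between them. The yellow panel's strip faces up in the left bay, leaning to -x. I'll refine the panel and slot poses now.

```bash
cat >> h.py <<'E'
yaw=.135; L=.44
N=np.array([np.cos(L)*np.cos(yaw),np.cos(L)*np.sin(yaw),np.sin(L)])
UP=np.array([-np.sin(L)*np.cos(yaw),-np.sin(L)*np.sin(yaw),np.cos(L)])
LAT=np.cross(UP,N)   # panel +y
def Rtool(n,up): z=-up; return np.stack([np.cross(n,z),n,z],1)
RP=Rtool(N,UP); a=-.021
RS=Rtool(np.array([np.cos(a),np.sin(a),0]),np.array([0,0,1.]))
def rows(p1,R1,n,jaw,p0=None,R0=None):
    s=bot.read_state(); p=s['tool_pos'] if p0 is None else p0; R=Rn.from_rotvec(s['tcp_rot']) if R0 is None else Rn.from_matrix(R0)
    rv=(R.inv()*Rn.from_matrix(R1)).as_rotvec()/n; d=(np.asarray(p1)-p)/n
    print('dist/row mm',np.linalg.norm(d)*1e3,'deg',np.degrees(np.linalg.norm(rv)))
    out=[]
    for i in range(n):
        R=R*Rn.from_rotvec(rv); Rb=R*Rn.from_rotvec(-rv)
        out.append([round(float(x),3) for x in np.r_[rv/.5,Rb.inv().apply(d)/.1]]+[jaw])
    for i in range(0,n,5): print(out[i:i+5])
E
python3 - <<'E'
from h import *
T=dict(np.load('top0.npz'));S=dict(np.load('scene0.npz'))
PT,PS=cloud(T),cloud(S)
for nm,P,box in(('S',PS,(215,225,310,320)),('T',PT,(350,190,430,250))):
    Q=P[box[1]:box[3],box[0]:box[2]].reshape(-1,3)-[.5226,-.199,.088]
    n,l,u=Q@N,Q@LAT,Q@UP
    k=(abs(l)<.045)&(u>-.03)&(u<.035); k&=abs(n)<.01; n0=np.median(n[k])
    k=(abs(n-n0)<.005)&(abs(l)<.07)&(abs(u)<.1)
    up=u[k&(abs(l)<.04)]; la=l[k&(u>-.01)&(u<.05)]
    print(nm,n0,'u top',np.percentile(up,[90,97,99,100]),'lat',np.percentile(la,[0,1,99,100]))
# slot edges by z class, bed frame
o=np.array([.6003,.2079,0]);c,s=np.cos(a),np.sin(a)
q=(PT[180:225,195:280]-o).reshape(-1,3); x=c*q[:,0]+s*q[:,1];y=-s*q[:,0]+c*q[:,1];z=q[:,2]
for nm,lo,hi in(('front',.064,.075),('back',.095,.106)):
    k=(z>lo)&(z<hi)&(abs(y)<.05)&(abs(x)<.05); print(nm,k.sum(),np.percentile(x[k],[2,10,50,90,98]),np.median(z[k]))
k=(z>.064)&(abs(x)<.05)&(z<.106)&(abs(y)<.08); print('y',np.percentile(y[k],[0,1,99,100]))
E
```

```text
S 0.00022111488103430542 u top [0.05158377 0.05891198 0.06033058 0.06165891] lat [-0.06041495 -0.05225017  0.05687122  0.0609009 ]
T 0.0016183539055178759 u top [0.0571315  0.05937989 0.06053705 0.06354674] lat [-0.05627614 -0.04796457  0.06025767  0.06775882]
front 226 [-0.02845515 -0.02794485 -0.00258832  0.00301379  0.00385749] 0.0703801775482238
back 156 [-0.02883767 -0.02838149 -0.02406576 -0.02069744 -0.02019052] 0.100391279909255
y [-0.07553826 -0.07528371  0.07416412  0.07533543]
```

```bash
cat >> h.py <<'E'
TOPC=np.array([.5226,-.199,.088])+.0605*UP-.0045*N+.003*LAT
E
python3 - <<'E'
from h import *
print(TOPC,UP,LAT,TOPC-.12*UP); rows(TOPC+.06*UP,RP,15,45)
E
```

```text
[ 0.49262702 -0.20004357  0.14082075] [-0.42206398 -0.05732733  0.90475166] [-1.34590311e-01  9.90901331e-01  6.93889390e-18] [ 0.5432747  -0.19316429  0.03225055]
dist/row mm 34.33846191999538 deg 5.571575901253393
[[-0.049, 0.041, -0.184, 0.257, -0.227, 0.024, 45], [-0.049, 0.041, -0.184, 0.276, -0.203, 0.024, 45], [-0.049, 0.041, -0.184, 0.293, -0.177, 0.025, 45], [-0.049, 0.041, -0.184, 0.307, -0.15, 0.027, 45], [-0.049, 0.041, -0.184, 0.319, -0.122, 0.03, 45]]
[[-0.049, 0.041, -0.184, 0.329, -0.093, 0.034, 45], [-0.049, 0.041, -0.184, 0.335, -0.064, 0.039, 45], [-0.049, 0.041, -0.184, 0.339, -0.034, 0.045, 45], [-0.049, 0.041, -0.184, 0.339, -0.004, 0.051, 45], [-0.049, 0.041, -0.184, 0.337, 0.026, 0.059, 45]]
[[-0.049, 0.041, -0.184, 0.332, 0.055, 0.066, 45], [-0.049, 0.041, -0.184, 0.324, 0.084, 0.075, 45], [-0.049, 0.041, -0.184, 0.314, 0.111, 0.084, 45], [-0.049, 0.041, -0.184, 0.301, 0.137, 0.093, 45], [-0.049, 0.041, -0.184, 0.285, 0.162, 0.103, 45]]
```

{"fn": "play_rows", "kwargs": {
  "moves": [
    [[-0.05,0.04,-0.185,0.255,-0.225,0.025,45],[-0.05,0.04,-0.185,0.275,-0.205,0.025,45],[-0.05,0.04,-0.185,0.295,-0.175,0.025,45],[-0.05,0.04,-0.185,0.305,-0.15,0.025,45],[-0.05,0.04,-0.185,0.32,-0.12,0.03,45]]
  ]
}}

```text
time: 0.52
tool_pos: [0.2907, -0.496, 0.2184]
tcp_rot: [2.807, 1.139, 0.179]
wrist_force: [0.5, -0.2, 0.5]
width: 0.525
grip_force: 0.0
```

{"fn": "play_rows", "kwargs": {
  "moves": [
    [[-0.05,0.04,-0.185,0.33,-0.095,0.035,45],[-0.05,0.04,-0.185,0.335,-0.065,0.04,45],[-0.05,0.04,-0.185,0.34,-0.035,0.045,45],[-0.05,0.04,-0.185,0.34,-0.005,0.05,45],[-0.05,0.04,-0.185,0.335,0.025,0.06,45]]
  ]
}}

```text
time: 0.93
tool_pos: [0.3782, -0.3487, 0.2058]
tcp_rot: [2.37, 1.694, 0.335]
wrist_force: [0.3, 0.1, -0.1]
width: 0.527
grip_force: 0.0
```

{"fn": "play_rows", "kwargs": {
  "moves": [
    [[-0.05,0.04,-0.185,0.33,0.055,0.065,45],[-0.05,0.04,-0.185,0.325,0.085,0.075,45],[-0.05,0.04,-0.185,0.315,0.11,0.085,45],[-0.05,0.04,-0.185,0.3,0.135,0.095,45],[-0.05,0.04,-0.185,0.285,0.16,0.1,45]]
  ]
}}

```text
time: 1.35
tool_pos: [0.4651, -0.2018, 0.1925]
tcp_rot: [1.83, 2.126, 0.465]
wrist_force: [0.6, 0.3, 0.1]
width: 0.53
grip_force: 0.0
```

Run:
```python
from h import *
s=bot.read_state();print(s['time'],s['tool_pos'],s['q'],s['width']); rows(TOPC+.06*UP,RP,3,45)
w=vision.read_camera('wrist');save(w,'w1');np.savez('w1.npz',**w)
```

```text
1.35 [ 0.46511941 -0.20182399  0.19250234] [-0.66920737 -0.25189822  2.2597759   0.41345653  0.85432742 -1.04884403] 0.5300773805370412
dist/row mm 1.2605157770727187 deg 0.35066539078241765
[[0.002, 0.005, 0.011, -0.007, 0.009, -0.005, 45], [0.002, 0.005, 0.011, -0.007, 0.009, -0.005, 45], [0.002, 0.005, 0.011, -0.007, 0.01, -0.005, 45]]
```

View pics/w1.png

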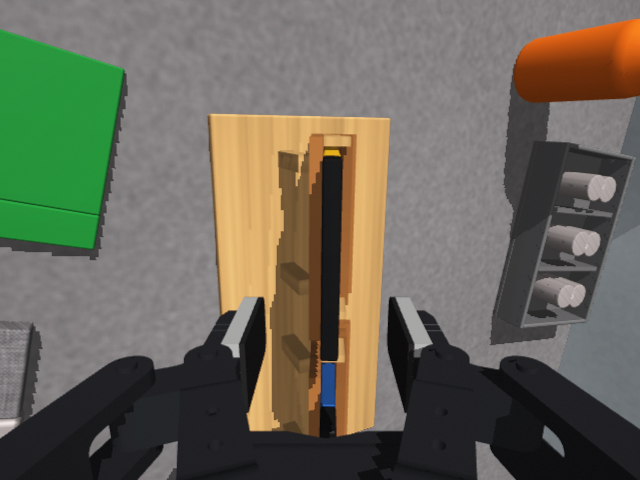

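The wrist view shows the panel's black top edge at columns 321–342, rows 155–360, between the open fingers. I'll measure it with depth and the wrist calibration.

Run:
```python
from h import *
w=dict(np.load('w1.npz'));P=cloud(w);s=bot.read_state();R=Rn.from_rotvec(s['tcp_rot'])
Q=R.inv().apply((P[145:372,312:352]-s['tool_pos']).reshape(-1,3)).reshape(-1,40,3)
k=(Q[...,2]>.045)&(Q[...,2]<.075)
q=Q[k];print(k.sum(),np.percentile(q[:,2],[2,50,98]))
k&=abs(Q[...,2]-np.median(q[:,2]))<.005;q=Q[k]
print('x',np.percentile(q[:,0],[0,1,99,100]),'y',np.percentile(q[:,1],[1,50,99]))
for r in(20,100,190): m=k[r];print(r,Q[r][m][:,1].min(),Q[r][m][:,1].max(),np.median(Q[r][m][:,2]))
```

```text
3948 [0.0576894  0.05904623 0.06075093]
x [-0.06125351 -0.05906768  0.04789936  0.04878044] y [-0.00225712  0.00308995  0.00818315]
20 -0.0007347564865445625 0.008407349178172211 0.05898552161969974
100 -0.001465308746507323 0.007671080583546141 0.05891078559051018
190 -0.0023221774667185223 0.006340013819736687 0.05892709140324651
```

{"fn": "play_rows", "kwargs": {
  "moves": [
    [[0.006,0.015,0.036,-0.04,0.03,0,45],[0,0,0,0,0,0.3,45],[0,0,0,0,0,0.3,45],[0,0,0,0,0,0.2,45],[0,0,0,0,0,0.1,45]]
  ]
}}

```text
time: 1.82
tool_pos: [0.5054, -0.2021, 0.11]
tcp_rot: [1.863, 2.116, 0.472]
wrist_force: [-0.7, 0.7, 0.6]
width: 0.526
grip_force: 0.0
```

{"fn": "play_rows", "kwargs": {
  "moves": [
    [[0,0,0,0,0,0,0],[0,0,0,0,0,0,0],[0,0,0,0,0,0,0],[0,0,0,0,0,0,0],[0,0,0,0,0,0,0]]
  ],
  "newtons": 80
}}

```text
time: 2.23
tool_pos: [0.5064, -0.2031, 0.1142]
tcp_rot: [1.857, 2.113, 0.472]
wrist_force: [-1.1, -1.8, 0.1]
width: 0.1
grip_force: 78.3
```

Run:
```python
from h import *
s=bot.read_state();print(s)
R=Rn.from_rotvec(s['tcp_rot']);print((R.inv()*Rn.from_matrix(RP)).as_rotvec(), R.inv().apply(TOPC-s['tool_pos']))
```

```text
{'time': 2.2333, 'q': array([-0.61188055, -0.06964244,  2.26842515,  0.48293505,  0.66584007,
       -1.08212869]), 'joint_vel': array([ 0.00092756, -0.00185782, -0.00065372, -0.00048462, -0.00358914,
       -0.00184188]), 'joint_torque': array([ 9.72496346e-01, -2.85974443e+01, -3.29673421e+01,  1.63154460e+00,
       -9.98683758e-01,  1.21450215e-02]), 'tool_pos': array([ 0.50644494, -0.20311746,  0.11420246]), 'tcp_rot': array([1.8567689 , 2.1125001 , 0.47172493]), 'wrist_force': array([-1.11191659, -1.77593534,  0.08736462]), 'torque': array([-0.19917828,  0.48615197, -0.04514945]), 'grip_force': 78.31428265431896, 'width': 0.09969905619938565}
[ 6.75528482e-05  3.46118902e-03 -5.54824445e-03] [ 0.0047989  -0.00070086 -0.02975561]
```

{"fn": "play_rows", "kwargs": {
  "moves": [
    [[0,0,0,0,0,-0.1,0],[0,0,0,0,0,-0.2,0],[0,0,0,0,0,-0.25,0],[0,0,0,0,0,-0.3,0],[0,0,0,0,0,-0.3,0]]
  ]
}}

```text
time: 2.65
tool_pos: [0.4564, -0.2081, 0.2182]
tcp_rot: [1.858, 2.116, 0.472]
wrist_force: [0.3, -0.2, -2.9]
width: 0.101
grip_force: 79.0
```

Run:
```python
from h import *
s=bot.read_state();print(s['tool_pos'],s['wrist_force'],s['width'],s['grip_force'])
t=s['tool_pos'];m=np.array([.5878,.21,.26])
rows(m,RS,14,0)
```

```text
[ 0.45638293 -0.20806248  0.21823437] [ 0.26393586 -0.20538755 -2.85008823] 0.10108696520715114 78.95488567650318
dist/row mm 31.444074695078537 deg 1.891941705093082
[[0.062, -0.005, 0.021, 0.284, 0.132, 0.029, 0], [0.062, -0.005, 0.021, 0.285, 0.13, 0.024, 0], [0.062, -0.005, 0.021, 0.287, 0.127, 0.02, 0], [0.062, -0.005, 0.021, 0.288, 0.125, 0.015, 0], [0.062, -0.005, 0.021, 0.29, 0.122, 0.01, 0]]
[[0.062, -0.005, 0.021, 0.291, 0.119, 0.006, 0], [0.062, -0.005, 0.021, 0.292, 0.116, 0.002, 0], [0.062, -0.005, 0.021, 0.293, 0.113, -0.003, 0], [0.062, -0.005, 0.021, 0.295, 0.11, -0.007, 0], [0.062, -0.005, 0.021, 0.296, 0.107, -0.011, 0]]
[[0.062, -0.005, 0.021, 0.297, 0.103, -0.015, 0], [0.062, -0.005, 0.021, 0.298, 0.099, -0.019, 0], [0.062, -0.005, 0.021, 0.299, 0.096, -0.023, 0], [0.062, -0.005, 0.021, 0.3, 0.092, -0.026, 0]]
```

{"fn": "play_rows", "kwargs": {
  "moves": [
    [[0.062,-0.005,0.021,0.285,0.13,0.03,0],[0.062,-0.005,0.021,0.285,0.13,0.025,0],[0.062,-0.005,0.021,0.285,0.125,0.02,0],[0.062,-0.005,0.021,0.29,0.125,0.015,0],[0.062,-0.005,0.021,0.29,0.12,0.01,0]]
  ]
}}

```text
time: 3.07
tool_pos: [0.5035, -0.0584, 0.2329]
tcp_rot: [2.001, 2.151, 0.313]
wrist_force: [0.9, -1.1, -3.3]
width: 0.098
grip_force: 79.1
```

{"fn": "play_rows", "kwargs": {
  "moves": [
    [[0.062,-0.005,0.021,0.29,0.12,0.005,0],[0.062,-0.005,0.021,0.29,0.115,0,0],[0.062,-0.005,0.021,0.295,0.115,-0.005,0],[0.062,-0.005,0.021,0.295,0.11,-0.005,0],[0.062,-0.005,0.021,0.295,0.105,-0.01,0]]
  ]
}}

```text
time: 3.48
tool_pos: [0.5506, 0.0913, 0.2478]
tcp_rot: [2.137, 2.181, 0.145]
wrist_force: [0.2, 0.3, -2.2]
width: 0.1
grip_force: 79.1
```

{"fn": "play_rows", "kwargs": {
  "moves": [
    [[0.062,-0.005,0.021,0.295,0.105,-0.015,0],[0.062,-0.005,0.021,0.3,0.1,-0.02,0],[0.062,-0.005,0.021,0.3,0.095,-0.025,0],[0.062,-0.005,0.021,0.3,0.09,-0.025,0],[0,0,0,0,0,0,0]]
  ]
}}

```text
time: 3.9
tool_pos: [0.5905, 0.2147, 0.2598]
tcp_rot: [2.241, 2.199, 0.008]
wrist_force: [1.9, -0.5, -2.7]
width: 0.099
grip_force: 79.2
```

Run:
```python
from h import *
s=bot.read_state();print(s['tool_pos'],s['wrist_force'],s['width'],s['q'])
rows(np.array([.5878,.21,.26]),RS,1,0)
for n in('scene','top'):
    c=vision.read_camera(n);np.savez(n+'1.npz',**c)
    im=c['image']; im=im[110:290,290:490] if n=='scene' else im[150:260,170:310]
    k=cv2.resize(im,(400,int(400*im.shape[0]/im.shape[1])),interpolation=2)
    globals()[n]=k
C=np.zeros((600,800,3),np.uint8);C[:scene.shape[0],:400]=scene;C[:top.shape[0],400:]=top
w=vision.read_camera('wrist');np.savez('wrist1.npz',**w);C[320:560,400:720]=cv2.resize(w['image'],(320,240))
cv2.imwrite('pics/c2.png',C[...,::-1])
```

```text
[0.59048568 0.21465796 0.25976277] [ 1.92483865 -0.54947454 -2.69476277] 0.0993535118450392 [3.08455585e-01 1.56850332e-01 1.67970232e+00 1.08300563e-03
 1.29971807e+00 3.26945645e-01]
dist/row mm 5.381977938285516 deg 0.3358225938959934
[[0.009, -0.005, 0.004, -0.047, -0.026, -0.003, 0]]
```

View pics/c2.png

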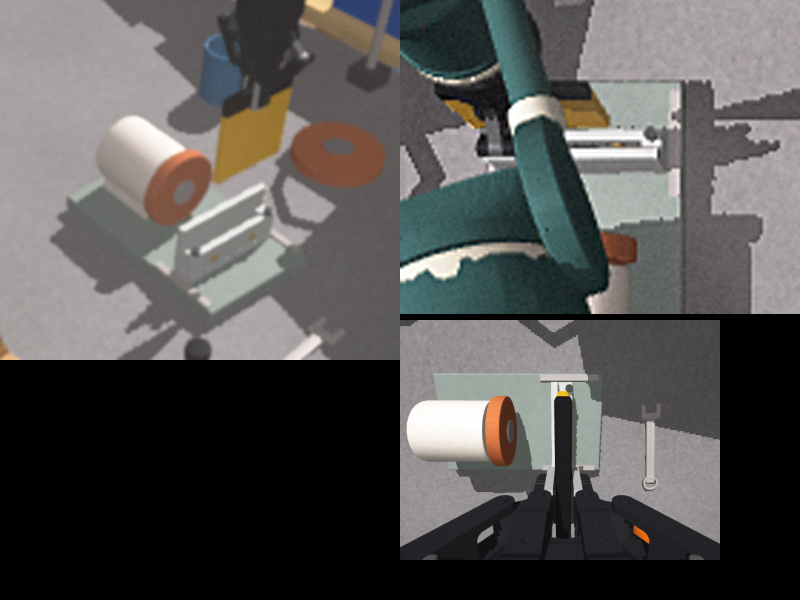

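Scene crop: the yellow panel hangs upright above and behind the guide, near full-image px (415,178). The guide is visible at about (400,230). I'll fit the panel face and the guide's back plate in the same camera.

```bash
cat > fit.py <<'E'
from h import *
def fit(f):
    S=dict(np.load(f));P=cloud(S);h=cv2.cvtColor(S['image'],cv2.COLOR_RGB2HSV)
    o=np.array([.6003,.2079,0]);B=RS.copy();B=np.stack([RS[:,1],np.cross([0,0,1],RS[:,1]),[0,0,1]],1)
    Q=(P-o)@B
    m=(h[...,0]>15)&(h[...,0]<28)&(h[...,1]>150);b=np.zeros_like(m);b[130:240,385:450]=1;m&=b&(S['depth']>0)
    q=Q[m];q=q[abs(q[:,0]-np.median(q[:,0]))<.015];q=q[(abs(q[:,1])<.08)]
    A=np.c_[np.ones(len(q)),q[:,1],q[:,2]-q[:,2].min()]
    co,*_=np.linalg.lstsq(A,q[:,0],rcond=None);r=q[:,0]-A@co;k=abs(r)<.004;co,*_=np.linalg.lstsq(A[k],q[k,0],rcond=None)
    print('panel x face at bottom,dx/dy,dx/dz',co,'n',k.sum(),'y pct',np.percentile(q[k,1],[0,1,99,100]),'z pct',np.percentile(q[k,2],[0,1,99]))
    zb=q[k,2]
    for lo,hi in((0.1,.3),(.7,.9)):
        zz=zb.min()+np.ptp(zb)*np.array([lo,hi]);t=q[k][(zb>zz[0])&(zb<zz[1])];print(' y ext',np.percentile(t[:,1],[0,2,98,100]))
    g=Q[180:270,360:450].reshape(-1,3)
    for nm,lo,hi,xl in(('backplate',.078,.102,-.03),('frontplate',.035,.062,-.012)):
        k=(g[:,2]>lo)&(g[:,2]<hi)&(g[:,0]>xl)&(g[:,0]<xl+.022)&(abs(g[:,1])<.055);t=g[k]
        print(nm,k.sum(),'x',np.percentile(t[:,0],[10,50,90]),'slope',np.polyfit(t[:,1],t[:,0],1),)
    k=(g[:,2]>.078)&(g[:,2]<.102)&(abs(g[:,0]+.02)<.006)&(abs(g[:,1])<.09);print('back y',np.percentile(g[k,1],[0,1,99,100]))
    k=(g[:,2]>.04)&(g[:,2]<.06)&(abs(g[:,0]-.003)<.006)&(abs(g[:,1])<.09);print('front y',np.percentile(g[k,1],[0,1,99,100]))
E
python3 -c "
from fit import *
fit('scene0.npz')" | tail -4; python3 -c "
from fit import *
fit('scene1.npz')"
```

```text
panel x face at bottom,dx/dy,dx/dz [-0.00539127  0.0012705   0.00025219] n 867 y pct [-0.04681672 -0.04472262  0.06088771  0.06482924] z pct [0.17042244 0.17459124 0.26327651]
 y ext [-0.04569403 -0.04327709  0.05845167  0.06114153]
 y ext [-0.04661154 -0.0454399   0.05967513  0.06482924]
backplate 243 x [-0.02569577 -0.01981978 -0.01787589] slope [-0.00271945 -0.02065292]
frontplate 207 x [0.00095232 0.00273134 0.00431135] slope [-0.0026598   0.00270735]
back y [-0.08074209 -0.07878793  0.07010463  0.0720172 ]
front y [-0.07909561 -0.07859735  0.06789899  0.0687785 ]
  return _methods._mean(a, axis=axis, dtype=dtype,
  ret = ret.dtype.type(ret / rcount)
Traceback (most recent call last):
  File "fit.py", line 8, in fit
    A=np.c_[np.ones(len(q)),q[:,1],q[:,2]-q[:,2].min()]
                                          ~~~~~~~~~~^^
ValueError: zero-size array to reduction operation minimum which has no identity
```

Measured in the same camera, the panel is upright and parallel to the guide. It is about 3 mm to +x of the slot and about 10 mm to +y. I'll keep the x clearance, correct y and lower it to just above the mouth, then touch the back plate.

{"fn": "play_rows", "kwargs": {
  "moves": [
    [[0,0,0.006,-0.1,0,0.1,0],[0,0,0,0,0,0.25,0],[0,0,0,0,0,0.25,0],[0,0,0,0,0,0.2,0],[0,0,0,0,0,0.1,0]]
  ]
}}

```text
time: 4.47
tool_pos: [0.5864, 0.1964, 0.1655]
tcp_rot: [2.248, 2.191, -0.003]
wrist_force: [-0.2, -0.0, -3.4]
width: 0.102
grip_force: 79.2
```

{"fn": "play_rows", "kwargs": {
  "moves": [
    [[0,0,0,0,0,0,0],[0,0,0,0,0,0,0]]
  ]
}}

```text
time: 4.63
tool_pos: [0.5882, 0.1981, 0.1689]
tcp_rot: [2.247, 2.191, 0.002]
wrist_force: [-0.2, -0.3, -2.9]
width: 0.099
grip_force: 79.2
```

Run:
```python
from fit import *
s=bot.read_state();print(s['tool_pos'],s['wrist_force'],s['torque'])
B=np.stack([RS[:,1],np.cross([0,0,1],RS[:,1]),[0,0,1]],1);print('bedframe',(s['tool_pos']-[.6003,.2079,0])@B)
c=vision.read_camera('scene');np.savez('scene2.npz',**c);fit('scene2.npz')
w=vision.read_camera('wrist');np.savez('wrist2.npz',**w)
C=np.zeros((600,800,3),np.uint8);C[:,:400]=cv2.resize(c['image'][150:270,360:440],(400,600),interpolation=2)
C[:400,400:]=cv2.resize(w['image'][100:340,240:480],(400,400),interpolation=2)
cv2.imwrite('pics/c3.png',C[...,::-1])
```

```text
[0.58820071 0.19810601 0.16887913] [-0.20290523 -0.31307857 -2.87255479] [-0.04527883 -0.02547499  0.013134  ]
bedframe [-0.01189096 -0.0100459   0.16887913]
panel x face at bottom,dx/dy,dx/dz [-0.00737573  0.0044823  -0.0003428 ] n 762 y pct [-0.06270828 -0.06123022  0.04408622  0.04678309] z pct [0.08133397 0.08237703 0.1713229 ]
 y ext [-0.06098816 -0.06031702  0.0432816   0.04573486]
 y ext [-0.06179546 -0.06093694  0.0427269   0.04487432]
backplate 46 x [-0.01001517 -0.00853399 -0.00813566] slope [ 0.01910649 -0.00915671]
frontplate 197 x [0.00087954 0.00251973 0.00435936] slope [0.00080801 0.00264559]
back y [-0.0801724  -0.08002784  0.07226431  0.07324687]
front y [-0.08040783 -0.07851423  0.06998623  0.07232252]
```

View pics/c3.png

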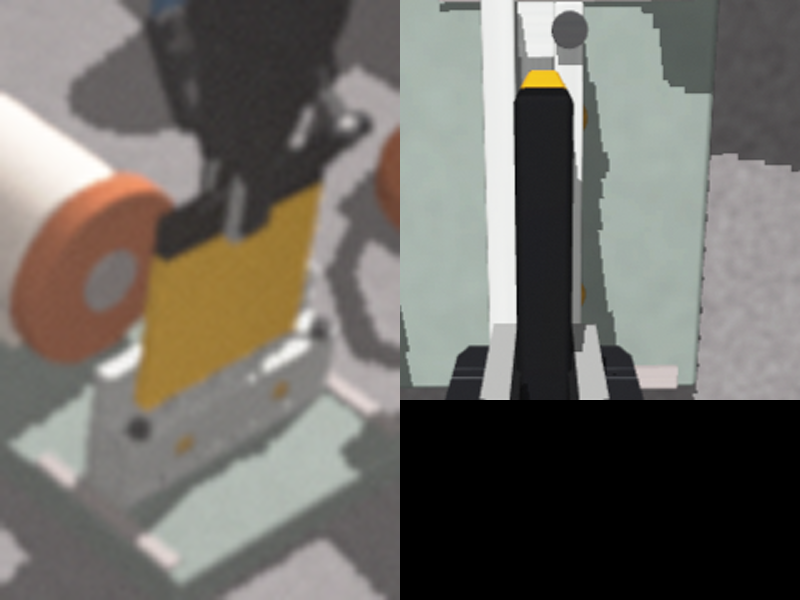

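Run:
```python
from h import *
o=np.array([.6003,.2079,0]);B=np.stack([RS[:,1],np.cross([0,0,1],RS[:,1]),[0,0,1]],1)
def ray(c,u,v,ax,val):
    d=B.T@c['R'].T@np.linalg.inv(c['K'])@[u,v,1]; p=B.T@(-c['R'].T@c['t']-o); return (p+d*(val-p[ax])/d[ax]).round(4)
w=dict(np.load('wrist2.npz'));S=dict(np.load('scene2.npz'));k=400/240
f=lambda u,v:(240+(u-400)/k,100+v/k)
print('slot end',ray(w,*f(535,57),2,.070),'alt',ray(w,*f(545,65),2,.07),'panel end bottom',ray(w,*f(543,70),2,.079),'panel end top',ray(w,*f(543,90),2,.199))
print('back face',ray(w,*f(516,40),2,.108),ray(w,*f(516,40),2,.07),'frontinner',ray(w,*f(554,40),2,.07),'front outer',ray(w,*f(583,65),2,.07))
g=lambda u,v:(360+u/5,150+v/5)
print('knobs',ray(S,*g(138,428),0,.003),ray(S,*g(320,328),0,.003))
print('panel bot',ray(S,*g(137,407),0,-.0074),ray(S,*g(300,333),0,-.0074))
P=(cloud(w)-o)@B
for r in range(128,150,2): print(r,[tuple(P[r,c].round(3)) for c in(316,321,326)])
```

```text
slot end [-0.0123  0.0546  0.07  ] alt [-0.0089  0.052   0.07  ] panel end bottom [-0.0096  0.0506  0.079 ] panel end top [-0.01    0.0511  0.199 ]
back face [-0.0173  0.0598  0.108 ] [-0.0186  0.0601  0.07  ] frontinner [-0.0058  0.0601  0.07  ] front outer [0.004  0.0519 0.07  ]
knobs [ 0.003  -0.0739  0.0801] [0.003  0.0581 0.0785]
panel bot [-0.0074 -0.0649  0.082 ] [-0.0074  0.0559  0.0692]
128 [(np.float64(-0.015), np.float64(0.058), np.float64(0.071)), (np.float64(-0.012), np.float64(0.058), np.float64(0.07)), (np.float64(-0.009), np.float64(0.058), np.float64(0.071))]
130 [(np.float64(-0.015), np.float64(0.057), np.float64(0.071)), (np.float64(-0.012), np.float64(0.057), np.float64(0.071)), (np.float64(-0.009), np.float64(0.057), np.float64(0.072))]
132 [(np.float64(-0.015), np.float64(0.056), np.float64(0.071)), (np.float64(-0.012), np.float64(0.056), np.float64(0.071)), (np.float64(-0.009), np.float64(0.056), np.float64(0.07))]
134 [(np.float64(-0.016), np.float64(0.054), np.float64(0.035)), (np.float64(-0.013), np.float64(0.054), np.float64(0.033)), (np.float64(-0.009), np
[... 623 characters left out ...]
t64(0.049), np.float64(0.034)), (np.float64(-0.012), np.float64(0.051), np.float64(0.089)), (np.float64(-0.01), np.float64(0.051), np.float64(0.089))]
144 [(np.float64(-0.016), np.float64(0.048), np.float64(0.035)), (np.float64(-0.012), np.float64(0.051), np.float64(0.115)), (np.float64(-0.01), np.float64(0.051), np.float64(0.115))]
146 [(np.float64(-0.014), np.float64(0.05), np.float64(0.13)), (np.float64(-0.012), np.float64(0.051), np.float64(0.137)), (np.float64(-0.01), np.float64(0.051), np.float64(0.136))]
148 [(np.float64(-0.014), np.float64(0.051), np.float64(0.151)), (np.float64(-0.012), np.float64(0.051), np.float64(0.153)), (np.float64(-0.01), np.float64(0.051), np.float64(0.153))]
```

In the wrist view the slot's +y end is at y≈55 mm and the panel's end at ≈51 mm. So it needs +2 mm in y and about -1.2 mm in x.

{"fn": "play_rows", "kwargs": {
  "moves": [
    [[0,0,0,0.02,-0.012,0,0],[0,0,0,0,0,0.05,0],[0,0,0,0,0,0.03,0],[0,0,0,0,0,0.02,0],[0,0,0,0,0,0,0]]
  ]
}}

```text
time: 5.15
tool_pos: [0.589, 0.2022, 0.1627]
tcp_rot: [2.244, 2.192, 0.008]
wrist_force: [-3.6, -1.2, 9.7]
width: 0.101
grip_force: 81.3
```

{"fn": "play_rows", "kwargs": {
  "moves": [
    [[0,0,0,0,0,0.02,0],[0,0,0,0,0,0.02,0],[0,0,0,0,0,0,0]]
  ]
}}

```text
time: 5.4
tool_pos: [0.5897, 0.2024, 0.1626]
tcp_rot: [2.243, 2.191, 0.011]
wrist_force: [-8.2, -2.6, 25.1]
width: 0.097
grip_force: 83.7
```

Contact came at mouth height, 25 N, so it's on the rim. I'll back off, let it settle and re-measure.

{"fn": "play_rows", "kwargs": {
  "moves": [
    [[0,0,0,0,0,-0.08,0],[0,0,0,0,0,0,0],[0,0,0,0,0,0,0],[0,0,0,0,0,0,0],[0,0,0,0,0,0,0]]
  ]
}}

```text
time: 5.82
tool_pos: [0.5868, 0.2013, 0.1614]
tcp_rot: [2.246, 2.193, -0.0]
wrist_force: [-0.5, -0.6, -4.2]
width: 0.099
grip_force: 79.3
```

```bash
cat > wm.py <<'E'
from fit import *
import sys
def wm(tag):
    s=bot.read_state();B=np.stack([RS[:,1],np.cross([0,0,1],RS[:,1]),[0,0,1]],1);o=np.array([.6003,.2079,0])
    print('tcp',s['tool_pos'].round(4),'bed',((s['tool_pos']-o)@B).round(4),'resid rot',(Rn.from_rotvec(s['tcp_rot']).inv()*Rn.from_matrix(RS)).as_rotvec().round(4),'F',s['wrist_force'].round(1))
    w=vision.read_camera('wrist');np.savez(tag+'.npz',**w);P=(cloud(w)-o)@B
    col=lambda r,lo,hi,z0,z1:P[r][(P[r,:,2]>z0)&(P[r,:,2]<z1)&(P[r,:,0]>lo)&(P[r,:,0]<hi)]
    Q=P.reshape(-1,3)
    k=(abs(Q[:,2]-.0705)<.004)&(Q[:,0]>-.017)&(Q[:,0]<-.007)&(Q[:,1]>.04)&(Q[:,1]<.075);print('slot +y end',np.percentile(Q[k,1],[0,3]))
    k=(Q[:,2]>.0745)&(Q[:,2]<.2)&(Q[:,0]>-.017)&(Q[:,0]<-.005)&(Q[:,1]>.03)&(Q[:,1]<.075)
    e=Q[k];e=e[e[:,1]>.043];print('panel +y end by z',[(z,np.percentile(e[abs(e[:,2]-z)<.012][:,1],[50,95]).round(4).tolist(),np.percentile(e[abs(e[:,2]-z)<.012][:,0],[2,98]).round(4).tolist()) for z in(.085,.11,.13)])
    k=(abs(Q[:,2]-.034)<.004)&(Q[:,0]>-.025)&(Q[:,0]<.0)&(Q[:,1]>.045)&(Q[:,1]<.058);print('slot floor x',np.percentile(Q[k,0],[0,3,97,100]) if k.sum() else None,k.sum())
    k=(abs(Q[:,2]-.108)<.004)&(Q[:,0]>-.035)&(Q[:,0]<-.0)&(Q[:,1]>.052)&(Q[:,1]<.07);print('back top x',np.percentile(Q[k,0],[2,50,98]),k.sum())
    k=(abs(Q[:,2]-.0705)<.004)&(Q[:,0]>-.02)&(Q[:,0]<.02)&(Q[:,1]>.035)&(Q[:,1]<.05);print('front top x',np.percentile(Q[k,0],[2,50,98]),k.sum())
    cv2.imwrite(f'pics/{tag}.png',cv2.resize(w['image'][100:300,270:400],(520,600+200),interpolation=2)[:600,:,::-1])
if __name__=='__main__': wm(sys.argv[1])
E
python3 wm.py w3
```

```text
tcp [0.5868 0.2013 0.1614] bed [-0.0133 -0.0069  0.1614] resid rot [ 0.0015  0.0016 -0.0027] F [-0.5 -0.6 -4.2]
slot +y end [0.05311834 0.05563333]
panel +y end by z [(0.085, [0.0609, 0.0664], [-0.016, -0.0053]), (0.11, [0.0532, 0.0533], [-0.0166, -0.0081]), (0.13, [0.0532, 0.0533], [-0.0165, -0.0079])]
slot floor x [-0.01782002 -0.01779927 -0.00588628 -0.00586466] 68
back top x [-0.01649645 -0.01264696 -0.00909444] 17
front top x [-0.00448942  0.00053604  0.00392318] 355
```

View pics/w3.png

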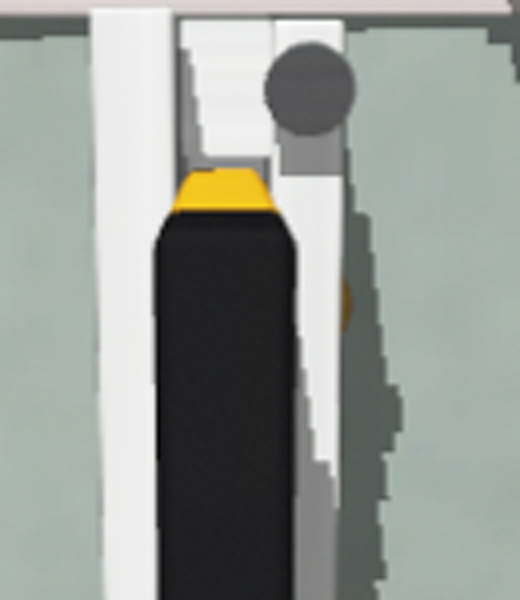

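The panel now sits centred over the slot: about 2.3 mm clear at the +y end, and centre x within 0.4 mm. I'll lower it.

{"fn": "play_rows", "kwargs": {
  "moves": [
    [[0,0,0,0,0.003,0.02,0],[0,0,0,0,0,0.02,0],[0,0,0,0,0,0.02,0],[0,0,0,0,0,0,0],[0,0,0,0,0,0,0]]
  ]
}}

```text
time: 6.28
tool_pos: [0.5878, 0.2014, 0.1566]
tcp_rot: [2.246, 2.193, 0.002]
wrist_force: [0.7, -0.1, -3.8]
width: 0.103
grip_force: 79.3
```

{"fn": "play_rows", "kwargs": {
  "moves": [
    [[0,0,0,0,0,0.03,0],[0,0,0,0,0,0.03,0],[0,0,0,0,0,0.03,0],[0,0,0,0,0,0,0],[0,0,0,0,0,0,0]]
  ]
}}

```text
time: 6.7
tool_pos: [0.5878, 0.2014, 0.1475]
tcp_rot: [2.246, 2.193, 0.002]
wrist_force: [-0.8, -0.4, -2.0]
width: 0.101
grip_force: 79.2
```

```bash
python3 wm.py w4
```

```text
tcp [0.5878 0.2014 0.1475] bed [-0.0124 -0.0068  0.1475] resid rot [ 0.0032  0.0011 -0.0028] F [-0.8 -0.4 -2. ]
slot +y end [0.05306653 0.05515681]
panel +y end by z [(0.085, [0.0615, 0.0665], [-0.0152, -0.0051]), (0.11, [0.0533, 0.0534], [-0.0155, -0.0071]), (0.13, [0.0533, 0.0533], [-0.0155, -0.0069])]
slot floor x [-0.0175959  -0.01759145 -0.00618762 -0.00616427] 49
back top x [-0.01500989 -0.01029421 -0.00690498] 7
front top x [-0.00336378  0.00090109  0.00403555] 348
```

{"fn": "play_rows", "kwargs": {
  "moves": [
    [[0,0,0,0,-0.008,0.03,0],[0,0,0,0,0,0.03,0],[0,0,0,0,0,0.03,0],[0,0,0,0,0,0.03,0],[0,0,0,0,0,0,0]]
  ],
  "newtons": 110
}}

```text
time: 7.17
tool_pos: [0.5866, 0.2015, 0.1349]
tcp_rot: [2.246, 2.193, 0.002]
wrist_force: [-1.6, 0.5, -3.7]
width: 0.096
grip_force: 107.8
```

{"fn": "play_rows", "kwargs": {
  "moves": [
    [[0,0,0,0,0,0.03,0],[0,0,0,0,0,0.03,0],[0,0,0,0,0,0,0],[0,0,0,0,0,0,0]]
  ]
}}

```text
time: 7.5
tool_pos: [0.5867, 0.2014, 0.1288]
tcp_rot: [2.246, 2.193, 0.001]
wrist_force: [-3.0, 1.5, -5.5]
width: 0.091
grip_force: 107.6
```

{"fn": "play_rows", "kwargs": {
  "moves": [
    [[0,0,0,0,0,0.02,0],[0,0,0,0,0,0.02,0],[0,0,0,0,0,0,0],[0,0,0,0,0,0,0]]
  ]
}}

```text
time: 7.83
tool_pos: [0.587, 0.2016, 0.126]
tcp_rot: [2.246, 2.193, 0.003]
wrist_force: [-5.4, 1.3, 0.8]
width: 0.094
grip_force: 108.3
```

{"fn": "play_rows", "kwargs": {
  "moves": [
    [[0,0,0,0,0,0.02,0],[0,0,0,0,0,0,0],[0,0,0,0,0,0,0]]
  ]
}}

```text
time: 8.08
tool_pos: [0.5874, 0.2016, 0.126]
tcp_rot: [2.245, 2.192, 0.004]
wrist_force: [-7.7, 1.1, 8.7]
width: 0.093
grip_force: 109.7
```

{"fn": "play_rows", "kwargs": {
  "moves": [
    [[0,0,0,0,0,0.03,0],[0,0,0,0,0,0.02,0],[0,0,0,0,0,0,0],[0,0,0,0,0,0,0]]
  ]
}}

```text
time: 8.42
tool_pos: [0.5885, 0.2017, 0.126]
tcp_rot: [2.244, 2.191, 0.007]
wrist_force: [-14.2, -4.1, 29.8]
width: 0.091
grip_force: 113.0
```

Run:
```python
from h import *
o=np.array([.6003,.2079,0]);B=np.stack([RS[:,1],np.cross([0,0,1],RS[:,1]),[0,0,1]],1)
w=vision.read_camera('wrist');np.savez('w5.npz',**w)
Q=((cloud(w)-o)@B).reshape(-1,3);im=w['image'].reshape(-1,3).astype(int).sum(1)
k=(im<150)&(abs(Q[:,0]+.012)<.006)&(Q[:,1]>.025)&(Q[:,1]<.05)&(Q[:,2]>.12);print(k.sum(),np.percentile(Q[k,2],[5,50,95]))
for y in (.03,.04,.05): t=k&(abs(Q[:,1]-y)<.004);print(y,np.median(Q[t,2]) if t.sum() else 0)
k=(abs(Q[:,2]-.07)<.005)&(abs(Q[:,0]+.001)<.004)&(Q[:,1]>.02)&(Q[:,1]<.05);print('front top z',np.median(Q[k,2]))
c=vision.read_camera('scene');cv2.imwrite('pics/c6.png',cv2.resize(c['image'][150:270,340:460],(600,600),interpolation=2)[...,::-1])
```

```text
2944 [0.15283006 0.15391567 0.15493647]
0.03 0.15389819082495448
0.04 0.1539224593870142
0.05 0.15393117726663647
front top z 0.07087723445108889
```

View pics/c6.png

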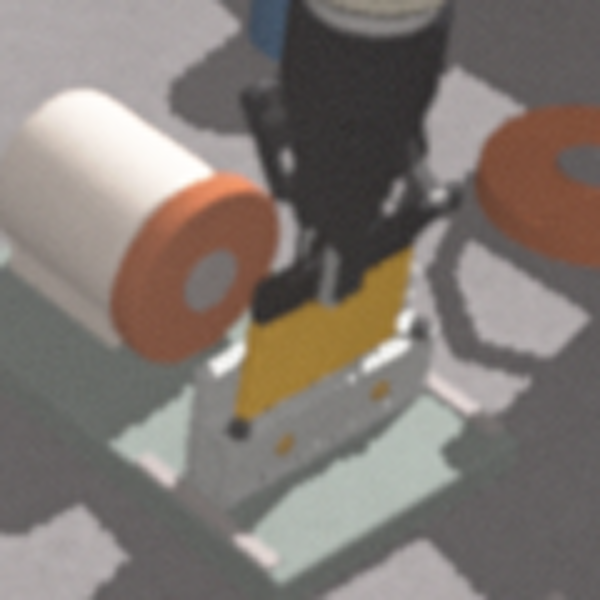

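The panel top reads 153 mm with a solid stop at 30 N, so it is home. I'll unload, release and retreat.

{"fn": "play_rows", "kwargs": {
  "moves": [
    [[0,0,0,0,0,-0.05,0],[0,0,0,0,-0.003,-0.04,0],[0,0,0,0,0,0,0],[0,0,0,0,0,0,40],[0,0,0,0,0,0,40]]
  ],
  "newtons": 60
}}

```text
time: 8.93
tool_pos: [0.5892, 0.2017, 0.1289]
tcp_rot: [2.243, 2.19, 0.01]
wrist_force: [-0.1, -0.5, 0.9]
width: 0.368
grip_force: 0.0
```

{"fn": "play_rows", "kwargs": {
  "moves": [
    [[0,0,0,0,0,0,40],[0,0,0,0,0,0,40],[0,0,0,0,0,-0.1,40],[0,0,0,0,0,-0.3,40],[0,0,0,0,0,-0.3,40]]
  ]
}}

```text
time: 9.35
tool_pos: [0.5857, 0.2011, 0.1974]
tcp_rot: [2.246, 2.193, -0.002]
wrist_force: [0.8, -0.0, 0.0]
width: 0.47
grip_force: 0.0
```

{"fn": "play_rows", "kwargs": {
  "moves": [
    [[0,0,0,-0.3,0,-0.2,40],[0,0,0,-0.3,0,0,40],[0,0,0,-0.3,0,0,40],[0,0,0,-0.3,0,0,40],[0,0,0,-0.3,0,0,40]]
  ]
}}

```text
time: 9.77
tool_pos: [0.5837, 0.0504, 0.2197]
tcp_rot: [2.243, 2.192, 0.006]
wrist_force: [0.0, 0.4, 0.7]
width: 0.469
grip_force: 0.0
```

{"fn": "play_rows", "kwargs": {
  "moves": [
    [[0,0,0,0,0,0,40],[0,0,0,0,0,0,40],[0,0,0,0,0,0,40],[0,0,0,0,0,0,40]]
  ]
}}

```text
time: 10.1
tool_pos: [0.5834, 0.0525, 0.2186]
tcp_rot: [2.244, 2.193, 0.005]
wrist_force: [0.4, -0.1, -0.3]
width: 0.466
grip_force: 0.0
```

Run:
```python
from h import *
o=np.array([.6003,.2079,0]);B=np.stack([RS[:,1],np.cross([0,0,1],RS[:,1]),[0,0,1]],1)
for n in('scene','top','wrist'):
    w=vision.read_camera(n);globals()[n]=w['image']
    Q=((cloud(w)-o)@B).reshape(-1,3);k=(Q[:,2]>.14)&(Q[:,2]<.16)&(abs(Q[:,0]+.012)<.008)&(abs(Q[:,1])<.065)
    if k.sum()>20:
        print(n,k.sum(),'y',np.percentile(Q[k,1],[1,99]),'x',np.percentile(Q[k,0],[2,98]))
        for y in(-.04,0,.04): t=Q[k&(abs(Q[:,1]-y)<.008)]; print(y,np.percentile(t[:,2],[90,98]) if len(t) else None)
C=np.zeros((480,800,3),np.uint8);C[:300,:400]=cv2.resize(scene,(400,300),interpolation=3);C[:300,400:]=cv2.resize(top,(400,300),interpolation=3)
C[300:480,:240]=cv2.resize(wrist,(240,180));C[300:480,400:640]=cv2.resize(scene[170:260,350:470],(240,180))
cv2.imwrite('pics/c7.png',C[...,::-1])
```

```text
scene 263 y [-0.05823895  0.05164541] x [-0.0191582  -0.00730869]
-0.04 [0.15720511 0.15856672]
0 [0.15720917 0.15779859]
0.04 [0.15666692 0.15730891]
top 188 y [-0.0301129   0.05432042] x [-0.01898799 -0.00969755]
-0.04 None
0 [0.15748137 0.15886799]
0.04 [0.15725085 0.1579687 ]
wrist 1368 y [-0.05694586 -0.03397601] x [-0.01752424 -0.00807177]
-0.04 [0.15735285 0.15788681]
0 None
0.04 None
```

View pics/c7.png

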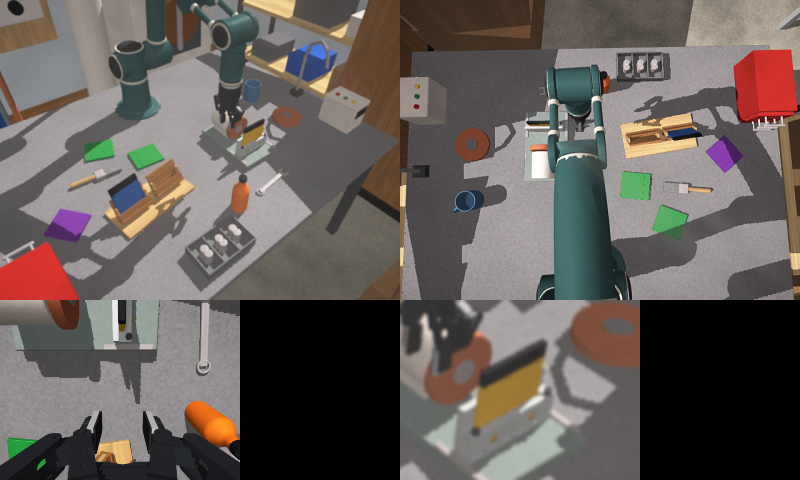

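The panel top now reads about 3 mm high: my unloading move raised it before the release. I'll shut the fingers and press it home from above at its middle.

{"fn": "play_rows", "kwargs": {
  "moves": [
    [[0,0,0,0.3,0.01,0,0],[0,0,0,0.35,0.01,0,0],[0,0,0,0.35,0.01,0,0],[0,0,0,0.35,0.01,0,0],[0,0,0,0.2,0,0,0]]
  ]
}}

```text
time: 10.67
tool_pos: [0.5905, 0.2107, 0.218]
tcp_rot: [2.243, 2.196, 0.005]
wrist_force: [0.5, -0.2, 0.0]
width: -0.003
grip_force: 0.0
```

{"fn": "play_rows", "kwargs": {
  "moves": [
    [[0,0,0,0,0,0.2,0],[0,0,0,0,0,0.2,0],[0,0,0,0,0,0,0],[0,0,0,0,0,0,0],[0,0,0,0,0,0,0]]
  ]
}}

```text
time: 11.08
tool_pos: [0.5912, 0.2068, 0.1787]
tcp_rot: [2.245, 2.193, 0.004]
wrist_force: [-0.4, -0.6, -0.1]
width: -0.001
grip_force: 0.0
```

{"fn": "play_rows", "kwargs": {
  "moves": [
    [[0,0,0,0,-0.03,0.1,0],[0,0,0,0,0,0.08,0],[0,0,0,0,0,0.03,0],[0,0,0,0,0,0,0],[0,0,0,0,0,0,0]]
  ]
}}

```text
time: 11.5
tool_pos: [0.5878, 0.2062, 0.1567]
tcp_rot: [2.246, 2.192, 0.002]
wrist_force: [-0.3, -0.1, -0.8]
width: -0.0
grip_force: 0.0
```

{"fn": "play_rows", "kwargs": {
  "moves": [
    [[0,0,0,0,0,0.02,0],[0,0,0,0,0,0.02,0],[0,0,0,0,0,0,0],[0,0,0,0,0,0,0]]
  ]
}}

```text
time: 11.83
tool_pos: [0.5883, 0.2065, 0.1532]
tcp_rot: [2.245, 2.192, 0.004]
wrist_force: [0.6, 0.6, 0.3]
width: -0.001
grip_force: 0.3
```

{"fn": "play_rows", "kwargs": {
  "moves": [
    [[0,0,0,0,0,0.02,0],[0,0,0,0,0,0.02,0],[0,0,0,0,0,0,0],[0,0,0,0,0,0,0]]
  ]
}}

```text
time: 12.17
tool_pos: [0.5905, 0.2068, 0.1531]
tcp_rot: [2.243, 2.19, 0.011]
wrist_force: [-1.8, -0.6, 12.9]
width: 0.001
grip_force: 6.5
```

{"fn": "play_rows", "kwargs": {
  "moves": [
    [[0,0,0,0,0,0.02,0],[0,0,0,0,0,0.02,0],[0,0,0,0,0,0,0],[0,0,0,0,0,0,0]]
  ]
}}

```text
time: 12.5
tool_pos: [0.5934, 0.2069, 0.153]
tcp_rot: [2.24, 2.187, 0.02]
wrist_force: [-0.7, -4.3, 23.4]
width: -0.001
grip_force: 11.9
```

It stops hard at z = 0.153 m, which is exactly the home height. I'll retreat and verify.

{"fn": "play_rows", "kwargs": {
  "moves": [
    [[0,0,0,0,0,-0.1,0],[0,0,0,0,0,-0.3,0],[0,0,0,0,0,-0.3,0],[0,0,0,-0.3,0,0,0],[0,0,0,-0.35,0,0,0]]
  ]
}}

```text
time: 12.92
tool_pos: [0.5881, 0.1431, 0.2183]
tcp_rot: [2.239, 2.195, 0.012]
wrist_force: [0.2, -1.0, -1.2]
width: 0.004
grip_force: 0.0
```

{"fn": "play_rows", "kwargs": {
  "moves": [
    [[0,0,0,-0.35,0,0,0],[0,0,0,-0.35,0,0,0],[0,0,0,-0.15,0,0,0],[0,0,0,0,0,0,0],[0,0,0,0,0,0,0]]
  ]
}}

```text
time: 13.33
tool_pos: [0.584, 0.0558, 0.2149]
tcp_rot: [2.248, 2.19, 0.003]
wrist_force: [-0.6, 0.3, 0.0]
width: -0.002
grip_force: 0.0
```

Run:
```python
from h import *
o=np.array([.6003,.2079,0]);B=np.stack([RS[:,1],np.cross([0,0,1],RS[:,1]),[0,0,1]],1)
print(bot.read_state()['tool_pos'],bot.read_state()['wrist_force'])
for n in('scene','wrist'):
    w=vision.read_camera(n)
    Q=((cloud(w)-o)@B).reshape(-1,3);k=(Q[:,2]>.14)&(Q[:,2]<.17)&(abs(Q[:,0]+.012)<.008)&(abs(Q[:,1])<.065)
    for y in(-.045,0,.045): t=Q[k&(abs(Q[:,1]-y)<.008)]; print(n,y,np.percentile(t[:,2],[50,90,98]) if len(t) else None)
```

```text
[0.58403211 0.05581714 0.21492956] [-0.64845797  0.34810298  0.03850982]
scene -0.045 [0.15237386 0.15540797 0.15658994]
scene 0 [0.15225385 0.1545462  0.1553451 ]
scene 0.045 [0.15207843 0.15537272 0.15675662]
wrist -0.045 [0.1537106  0.15477792 0.15525094]
wrist 0 None
wrist 0.045 None
```

The top edge is level and about 2.5–3 mm lower than before, which matches home height. Handing in.

```bash
python3 -c "
from workcell import bot
print(bot.finish_job())"
```

```text
the job is handed in; nothing more can be done
None
```

The yellow panel is fully home in the guide slot, grip strip up and released. The blue panel is still in its bay, the other items were not touched, and the job was handed in at about 13.4 s.

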